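Hold a label printer's roll guide open for a new roll

TASK

The label printer needs a new roll: pull its sloping front door all the way down, then take the sprung roll guide by its upright tab, pull it out until its pointer stands at the one long mark on the scale, and keep it there so that I can drop the roll in. Finish while still holding the guide at the mark (it springs back if let go), with the door still fully down, and leave the other things on the desk where they are.

Things in the scene. Friction and masses are not known exactly. Their poses are not given: they have to be found in the camera images.
- printer: Label printer, white, 245 mm deep (own x), 220 wide (own y), fixed. Origin: centre of the underside; own x runs front to rear, own y to the left seen from the front, z up. Front half: roll bay, 208 mm wide inside, under the sloping door; its side walls rise with the slope from 60 to 160 mm. Rear half (x 0 to 125): housing, top at 152 mm, with a print-head cover (x 4 to 20, y -104 to 14) up to 165 mm.
- recess (a point): Middle of the floor of the finger recess in the printer's housing, close behind the door's upper edge, at (21, 60, 114) mm in the printer's frame. The recess is open above and spans x -3 to 45, y 20 to 100 mm; fingers put down into its front part get behind the door's edge.
- door (a joint): Angle of the grey front door in rad: 0 shut, 2.2 fully down on its stop; grows as its upper edge comes forward (printer's -x) and down. It hinges at the bottom, has no latch and stays at any angle (hinge friction 0.3 N m; 2 to 5 N at the edge). Shut, it slopes up to the rear at 39 degrees; at angle q at 39 degrees + q: upright at q = 0.89, fully down it lies forward, 15 degrees short of level.
- door_hinge (a point): Middle of the door's hinge line, which runs along the printer's y, at (-120, 0, 60) mm in the printer's frame. The door is a shell 218 mm wide, 160 mm long, 35 mm deep: a 4 mm panel with its inner face 31 mm outwards of the hinge, 4 mm cheeks at the sides, none at the upper edge. A platen roller lies inside, 135 mm from the hinge, at printer's y -105 to 30 mm only.
- door_edge (a point): Point on the door's upper edge, on the panel's inner face, in front of the finger recess, 64 mm to the printer's +y of the middle. In the door's axes (x from hinge to upper edge, z outwards) it lies 160 mm along x and 31 mm along z from the hinge line. With the door shut it is at (-15, 64, 185) mm in the printer's frame. Moves with the door; its axes are the door's.
- guide (a joint): Travel of the black sprung roll guide in m along the printer's +y: 0 = at rest, 0.062 = pointer at the long mark, 0.078 = end stop. A spring pulls it back to 0 with 3.2 N at rest and 8.2 N at the mark.
- tab (a point): Centre of the upright finger tab on top of the roll guide, black: 24 mm along the printer's x, 10 thick along its y, 32 high. It is at (-50, -30 + travel, 124) mm in the printer's frame, axes as the printer's; top at 140 mm. Beside it in y nothing stands within 50 mm above z 105 mm; the scale ledge (top at 120 mm) begins 24 mm behind its centre. Free from above once the door is down.
- pointer (a point): Tip of the thin pointer blade that sticks out 16 mm from the tab to the rear, at (-22, -30 + travel, 121) mm in the printer's frame.
- mark (a point): Front end of the long mark: a white line 3 mm wide, 19 mm long along the printer's x on the black scale ledge behind the bay (the other lines are 7 mm long, 12 mm apart), at (-22, 32, 121) mm in the printer's frame. The guide is at the mark when pointer and mark have the same y in the printer's frame.
- label_roll: Bystander, leave alone: new roll of labels standing on end beside the printer, white, 80 mm diameter, 100 mm high. Origin: centre of the underside.
- core: Bystander, leave alone: empty cardboard core standing on end beside the printer, 29 mm diameter, 100 mm high. Origin: centre of the underside.
- money_box: Bystander, leave alone: red round china money box on a black foot, about 96 mm wide and 140 mm high. Origin: centre of the underside.
- brass_owl: Bystander, leave alone: small brass figure, 34 mm wide and 60 mm high, standing on top of the printer's rear housing. Origin: centre of the underside.
- box_knife: Bystander, leave alone: grey box knife lying flat, 100 x 20 x 14 mm, blade beyond that. Origin: centre of the underside.
- mug: Bystander, leave alone: white mug, 76 mm diameter, 90 mm high. Origin: centre of the underside.
- parcel: Bystander, leave alone: cardboard parcel 140 x 100 x 65 mm. Origin: centre of the underside.

How it is judged:
On the way, in this order (a step that is already met when the one before it is completed fails the run):
1. the door is fully down (value of joint door above 2.08 rad), for 0.2 s.
2. the guide is held with the fingers at the long mark (value of joint guide between 0.058 and 0.066 m and contact force between the fingers and guide above 3 N and value of joint door above 2.08 rad), for 0.5 s.
At the end, for the whole second after the job is handed in: Through the last second the fingers hold the guide (more than 3 N of contact) with the pointer within 4 mm of the long mark and still, and the door is fully down (within 0.12 rad of its stop) (all of step 2 and velocity of joint guide between -0.01 and 0.01 m/s); the arm keeps its last pose, push and grip.
It fails at once if another thing on the desk or printer is moved more than 30 mm or tipped over (distance of any of label_roll, core, money_box, brass_owl, box_knife, mug, parcel from where it was at the start of the episode above 0.03 m or angle between any of label_roll, core, money_box, brass_owl, box_knife, mug, parcel's own z axis and vertical above 0.5 rad).
It also fails if it takes over 54 s, if anything falls off the work surface, if the arm or the gripper's body presses on something with over 40 N, if the wrist force passes 120 N, or if a joint passes its speed limit or range.

ROBOT

A 7-joint arm with a two-finger parallel gripper is mounted at the origin on the work surface. World frame = base frame: x ahead of the robot, y to its left, z up, the work surface at z = 0. Lengths are in m, angles in rad, forces in N, time in s.
With the tool pointing down it reaches from about 0.425 to 0.825 m from the base axis. Payload 3.6 kg.
Tool frame: the origin (TCP) lies where the fingers leave the gripper's body, on its centre line; the fingertips stand 73 mm ahead of it and the grasp point (between the pads) lies 54 mm ahead of it; x points along the fingers, y is the direction in which the jaws open and shut, and the axes are right-handed (so a half turn about x gives the same grasp; the last joint's range is limited). The gripper opens to 85 mm and grips with 20 to 120 N. Pads are 22 mm wide; open, the fingers measure 114 mm over their backs; the gripper's body (76 mm by 85 mm) begins 54 mm behind the grasp point. The pads swing forward as they close: fully open they stand 13 mm farther back than shut.
Start: joints at [-1.244, 0.615, -0.013, 1.423, 0.008, 1.103, -0.04], TCP at [0.225, 0.61, 0.304] pointing down, gripper open.
Joint ranges: [-3.12, 3.12], [-0.3, 2.06], [-1.34, 1.32], [0.26, 2.42], [-1.36, 4.5], [0.01, 1.98], [-2.84, 2.84]. Speed limits (rad/s): [2.79, 2.79, 3.14, 3.14, 3.14, 3.14, 3.14].

INTERFACE

Orientations are given as a unit quaternion [x, y, z, w].
In Python, from station import arm, snapshot, camera_info, ticket gives the robot as it stands. Calls block until the motion is done:
- arm.movep(position, orientation): joint-space move of the TCP to a pose.
- arm.line_to(position, velocity=0.15, ori=None): straight line of the TCP; ori=None keeps the orientation; velocity is the mean speed in m/s.
- arm.move_j(angles): joint-space move.
- arm.move_gripper(opening, effort=None): opening from 0.0 (shut) to 1.0 (fully open); effort is the grip in N (None keeps the last); returns when the fingers have stopped.
- arm.pause(seconds).
- arm.ik(position, orientation): joint angles nearest the present ones, or None.
- snapshot(name): name is "side" or "top" or "wrist"; returns the picture (400x640x3 uint8, blue, green, red); there is no depth.
- camera_info(name): a dict with "fx", "fy", "cx", "cy" (pixels), "R" (3x3) and "t" (3): a world point X has camera coordinates R X + t; the wrist camera has in their place "T_tool_cam" (4x4, takes a point from camera to tool coordinates, whose origin is the TCP and whose axes are the tool frame's). Camera axes: x right, y down, z forward; pixel columns grow to the right and rows downward; lengths in m; the calibration is good to about 2 mm. The wrist camera is an equidistant fisheye: a pixel r from the principal point sees the ray r / f radians off the axis. A picture is of the moment at which its call begins: read the wrist's pose just before it. camera_info takes no time and is no camera call.
A pose or a line that the arm cannot do raises arm.MotionError and nothing moves.
- ticket.finish_job(): hands the job in, once; it reports no verdict.
Readings, each from a call of its own:
- arm.read_time(): time.
- arm.read_joint_positions(): joint angles.
- arm.read_dq(): joint speeds.
- arm.read_effort(): joint torques, N m.
- arm.read_tool_pos(): TCP position.
- arm.read_eef_rot(): TCP orientation.
- arm.read_ft_force(): force on the tool from outside, world axes, zero at the start.
- arm.read_wrist_torque(): the same for the moment, N m.
- arm.read_opening(): opening from 0.0 (shut) to 1.0 (fully open).
Only numpy, scipy, OpenCV 4.12 (cv2) and the standard library are available. Lean on these libraries where they do the work, as an engineer would, in place of code of your own. Each camera call takes 0.05 s, during which the arm holds its last target. There are 200 camera calls.

## Working session

There is one attempt and no reset: what is moved stays moved. The work goes in short steps, each a Python script; the robot and the scene stay as the last script left them, time stands still between calls to the robot, and variables do not carry over. Pictures are saved under pics/ and viewed, about 8 in all and at most 12, crops included, and the job is handed in when it is done.

```bash
ls; mkdir -p pics
python3 - <<'E'
from station import *
import cv2
for n in("side","top"):
    cv2.imwrite(f"pics/{n}0.png",snapshot(n)); print(n,camera_info(n))
print(camera_info("wrist"),arm.read_time(),arm.read_eef_rot(),arm.read_tool_pos())
E
```

```text
pics
side {'fx': 392.002058396808, 'fy': 392.002058396808, 'cx': 318.2254049632591, 'cy': 197.47845263043288, 'R': array([[-0.9830437 , -0.18272887,  0.01533767],
       [-0.12881043,  0.62859479, -0.76699183],
       [ 0.13051037, -0.75596214, -0.64147353]]), 't': array([0.5323704 , 0.19782406, 1.08262645])}
top {'fx': 520.7989875769287, 'fy': 520.7989875769287, 'cx': 315.5145751939863, 'cy': 195.5337416829909, 'R': array([[-0.09484397, -0.99548864, -0.00264175],
       [-0.97108459,  0.09310228, -0.2198333 ],
       [ 0.21908751, -0.0182845 , -0.97553388]]), 't': array([-0.0326422 ,  0.54550786,  1.51336565])}
{'fx': 309.70691628693146, 'fy': 309.70691628693146, 'cx': 318.07968722066653, 'cy': 197.77245660563528, 'T_tool_cam': array([[-1.50960843e-03, -2.87246326e-01,  9.57855558e-01,
        -7.03432222e-02],
       [ 9.99998397e-01,  4.88176451e-04,  1.72242348e-03,
         1.33460718e-03],
       [-9.62362343e-04,  9.57856623e-01,  2.87245128e-01,
        -7.36339191e-02],
       [ 0.00000000e+00,  0.00000000e+00,  0.00000000e+00,
         1.00000000e+00]])} 0.1 [ 0.12361039  0.69622245 -0.12524417  0.69592289] [0.22500122 0.6092555  0.30285894]
```

View pics/top0.png

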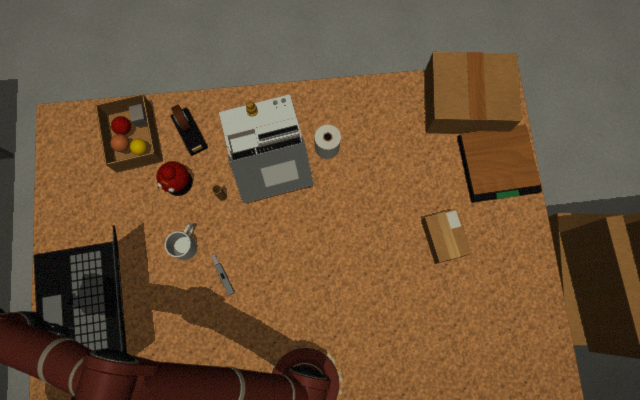

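View pics/side0.png

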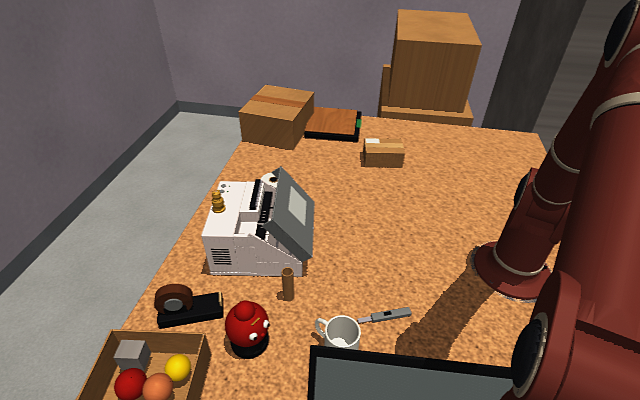

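Run:
```python
import cv2
a=cv2.imread("pics/top0.png")[85:215,205:345]; cv2.imwrite("pics/top0c.png",cv2.resize(a,None,fx=4.5,fy=4.5,interpolation=cv2.INTER_CUBIC))
a=cv2.imread("pics/side0.png")[160:310,190:330]; cv2.imwrite("pics/side0c.png",cv2.resize(a,None,fx=4,fy=4,interpolation=cv2.INTER_CUBIC))
```

```text
(no output)
```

View pics/top0c.png

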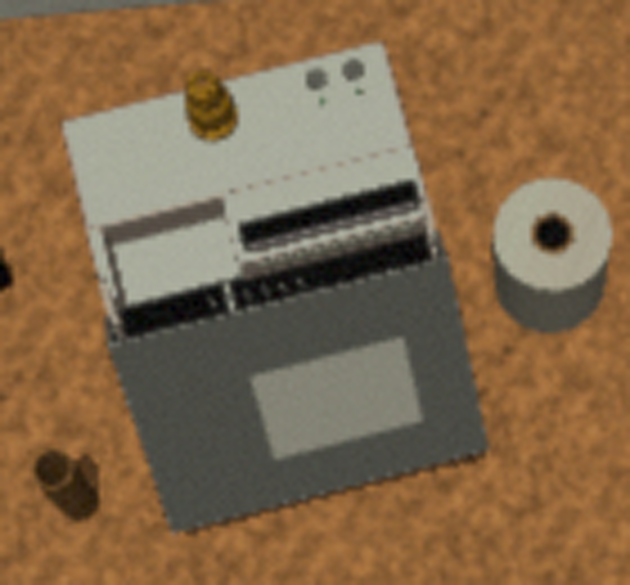

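View pics/side0c.png

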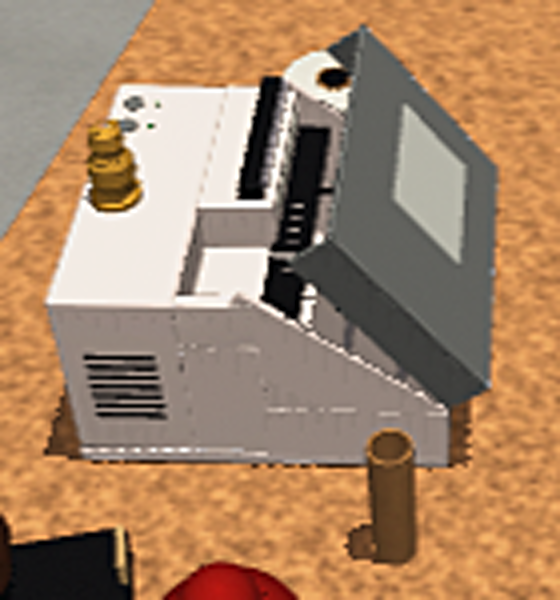

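```bash
cat > h.py <<'E'
import numpy as np, cv2
from station import *
from scipy.spatial.transform import Rotation as R
from scipy.optimize import least_squares
def proj(n,X):
    c=camera_info(n); p=np.atleast_2d(X)@c["R"].T+c["t"]
    return p[:,:2]/p[:,2:]*[c["fx"],c["fy"]]+[c["cx"],c["cy"]]
def toworld(P,pose):
    x,y,a=pose; P=np.atleast_2d(P)/1000
    return P@R.from_euler('z',a).as_matrix().T+[x,y,0]
def unproj(n,px,z):
    c=camera_info(n); d=c["R"].T@[(px[0]-c["cx"])/c["fx"],(px[1]-c["cy"])/c["fy"],1]; o=-c["R"].T@c["t"]
    return o+d*(z-o[2])/d[2]
E
python3 - <<'E'
from h import *
T=[((122.5,110,152),(66,123)),((122.5,-110,152),(382,44)),((-142,109,87),(175,530)),((-142,-109,87),(487,455)),((-17.7,109,188),(112,338)),((-17.7,-109,188),(440,255))]
S=[((122.5,110,152),(48,303)),((122.5,-110,152),(118,87)),((122.5,110,0),(82,455)),((-122.5,110,0),(447,466)),((-17.7,-109,188),(365,28)),((-17.7,109,188),(332,240)),((-142,109,87),(490,388)),((-142,-109,87),(497,165))]
tp=np.array([t[1] for t in T])/4.5+[205,85]; sp=np.array([t[1] for t in S])/4+[190,160]
tX=[t[0] for t in T]; sX=[t[0] for t in S]
f=lambda q:np.r_[(proj("top",toworld(tX,q))-tp).ravel(),(proj("side",toworld(sX,q))-sp).ravel()]
r=least_squares(f,[.7,.1,.2],loss='soft_l1'); print(r.x); print(f(r.x).reshape(-1,2).round(1).tolist())
np.save("pose.npy",r.x)
inv=lambda X:(R.from_euler('z',-r.x[2]).as_matrix()@(X-[r.x[0],r.x[1],0])*1000).round()
print("core",inv(unproj("top",(205+53/4.5,85+468/4.5),.1)),inv(unproj("side",(190+390/4,160+555/4),.0)))
print("roll",inv(unproj("top",(205+553/4.5,85+235/4.5),.1)))
print("owl",inv(unproj("top",(205+212/4.5,85+132/4.5),.152)))
print("mug",inv(unproj("top",(180,243),.09)),"knife",inv(unproj("top",(223,275),.01)),"money",inv(unproj("top",(173,178),.1)))
print(R.from_quat(arm.read_eef_rot()).as_matrix().round(2))
for p in [(-4,64,155),(-263,64,66),(-50,-30,107),(-50,32,107)]: w=toworld(p,r.x)[0]; print(p,w.round(3),np.hypot(*w[:2]).round(3))
E
```

```text
[0.69107144 0.0485335  0.15954848]
[[-0.5, 0.8], [1.6, 0.7], [-1.4, -0.3], [0.5, -1.6], [-2.2, -6.7], [-0.3, -6.7], [1.9, -1.4], [3.4, -2.1], [3.1, 0.6], [3.0, 0.5], [-10.3, 4.0], [-12.8, 5.0], [-0.3, -1.9], [0.6, -1.6]]
core [-86. 172. 100.] [-82. 181.   0.]
roll [ -14. -187.  100.]
owl [ 94.  17. 152.]
mug [-214.  311.   90.] knife [-327.  222.   10.] money [-20. 291. 100.]
[[-0.    0.35  0.94]
 [-0.    0.94 -0.35]
 [-1.   -0.   -0.  ]]
(-4, 64, 155) [0.677 0.111 0.155] 0.686
(-263, 64, 66) [0.421 0.07  0.066] 0.427
(-50, -30, 107) [0.646 0.011 0.107] 0.647
(-50, 32, 107) [0.637 0.072 0.107] 0.641
```

Run:
```python
from h import *
D=lambda l,y,o,q:(-120+l*np.cos(q+.6807)-o*np.sin(q+.6807),y,60+l*np.sin(q+.6807)+o*np.cos(q+.6807))
T=[((122.5,110,152),(66,123)),((122.5,-110,152),(382,44)),(0,109,(175,530)),(0,-109,(487,455)),(160,109,(112,338)),(160,-109,(440,255))]
S=[((122.5,110,152),(48,303)),((122.5,-110,152),(118,87)),((122.5,110,0),(82,455)),((-122.5,110,0),(447,466)),(160,-109,(365,28)),(160,109,(332,240)),(0,109,(490,388)),(0,-109,(497,165))]
tp=np.array([t[-1] for t in T])/4.5+[205,85]; sp=np.array([t[-1] for t in S])/4+[190,160]
g=lambda L,q:[t[0] if len(t)==2 else D(t[0],t[1],35,q) for t in L]
f=lambda q:np.r_[(proj("top",toworld(g(T,q[3]),q[:3]))-tp).ravel(),(proj("side",toworld(g(S,q[3]),q[:3]))-sp).ravel()]
r=least_squares(f,[.7,.1,.2,.1],loss='soft_l1'); print(r.x); print(f(r.x).reshape(-1,2).round(1).tolist())
np.save("pose.npy",r.x[:3])
print(D(160,64,31,r.x[3]))
```

```text
[0.69666735 0.05110286 0.16691238 0.25136762]
[[-1.7, -0.6], [0.3, -1.1], [-1.3, 0.5], [0.2, -1.3], [-1.6, 1.1], [1.6, 0.1], [-0.5, -0.7], [0.9, -1.6], [1.0, 1.3], [1.1, 0.7], [-0.7, -1.7], [-0.8, -0.8], [0.1, -0.1], [0.4, 0.1]]
(np.float64(-49.50044242811144), 64, np.float64(206.93812433186963))
```

```bash
cat >> h.py <<'E'
pose=np.load("pose.npy")
def D(l,o,q): th=q+.6807; return np.array([-120+l*np.cos(th)-o*np.sin(th),60+l*np.sin(th)+o*np.cos(th)])
a=pose[2]; c,s=np.cos(a),np.sin(a)
Q=R.from_matrix(np.array([[0,-s,c],[0,c,s],[-1,0,0]])).as_quat()  # tool x down, y printer y, z printer x
def tcp(x,y,z): return toworld((x,y,z+73),pose)[0]   # fingertip pos in printer mm
def hook(q,l=135,y=64):
    e=D(160,31,q); p=np.array([e[0],e[1]-(160-l)]) if q+.6807<np.pi/2 else D(l,31,q)
    return tcp(p[0]+11,y,p[1])
E
python3 - <<'E'
from h import *
for q in np.arange(.2,2.4,.2):
  j=arm.ik(hook(q),Q); print(q.round(1),hook(q).round(3),None if j is None else np.round(j,2))
for p in [(20,64,280),(-10,64,170),(-50,-30,107),(-50,32,107)]: print(p,arm.ik(tcp(*p),Q))
E
```

```text
0.2 [0.655 0.109 0.251] [-0.16  0.69 -0.07  1.44  0.05  1.02  1.5 ]
0.4 [0.626 0.104 0.264] [-0.17  0.63 -0.06  1.52  0.04  0.99  1.5 ]
0.6 [0.594 0.099 0.27 ] [-0.17  0.57 -0.04  1.61  0.03  0.96  1.51]
0.8 [0.562 0.093 0.27 ] [-0.18  0.52 -0.03  1.71  0.02  0.91  1.51]
1.0 [0.534 0.089 0.264] [-0.18  0.49 -0.04  1.79  0.02  0.86  1.51]
1.2 [0.509 0.084 0.252] [-0.18  0.47 -0.04  1.87  0.03  0.8   1.5 ]
1.4 [0.487 0.081 0.236] [-0.17  0.46 -0.05  1.95  0.04  0.73  1.49]
1.6 [0.469 0.078 0.215] [-0.16  0.47 -0.07  2.02  0.05  0.65  1.47]
1.8 [0.455 0.075 0.191] [-0.15  0.5  -0.09  2.08  0.08  0.57  1.45]
2.0 [0.446 0.074 0.165] [-0.14  0.54 -0.1   2.13  0.11  0.48  1.41]
2.2 [0.442 0.073 0.138] [-0.14  0.59 -0.11  2.16  0.15  0.4   1.37]
(20, 64, 280) [-0.17801546  0.69939399 -0.0375298   1.11627182  0.02489696  1.32634663
  1.52494184]
(-10, 64, 170) [-0.15651096  0.72743182 -0.07558424  1.38043357  0.05839777  1.03589557
  1.49490382]
(-50, -30, 107) [-1.07017078e-03  7.47121152e-01 -9.23603818e-02  1.54718431e+00
  8.34338763e-02  8.51143912e-01  1.61372403e+00]
(-50, 32, 107) [-0.09782607  0.73867571 -0.08903158  1.56673807  0.08050015  0.83976665
  1.52016803]
```

Run:
```python
from h import *
arm.move_gripper(0.0,effort=40)
arm.movep(tcp(-15,64,270),Q)
arm.line_to(tcp(-15,64,183),0.15)
f0=np.array(arm.read_ft_force()); print(arm.read_time(),f0.round(1))
for q in np.arange(.25,2.16,.19):
    arm.line_to(hook(q),0.12); print(q.round(2),(np.array(arm.read_ft_force())-f0).round(1),(np.array(arm.read_tool_pos())-hook(q)).round(4))
    if abs(np.array(arm.read_ft_force())-f0).max()>25: break
print(arm.read_time())
cv2.imwrite("pics/side1.png",snapshot("side")); cv2.imwrite("pics/s1c.png",cv2.resize(snapshot("side")[150:320,180:420],None,fx=3,fy=3))
```

```text
3.9833 [-0.9  0.5  0.1]
0.25 [ 1.5 -0.7 -0.3] [0.0007 0.0001 0.0016]
0.44 [ 1.1  0.4 -0.3] [0.0005 0.0001 0.0004]
0.63 [ 0.9 -0.9  0.7] [ 0.0003  0.0001 -0.0002]
0.82 [ 0.5 -0.7 -0.1] [ 0.0005  0.0001 -0.0001]
1.01 [ 1.3 -0.3  0.2] [0.0005 0.0001 0.    ]
1.2 [ 0.9 -1.1 -0.2] [0.0005 0.0001 0.0001]
1.39 [ 1.2 -0.3  0.6] [0.0005 0.0001 0.0002]
1.58 [ 1.  -0.7  0.5] [0.0005 0.0001 0.0002]
1.77 [ 2.2 -0.4  0.3] [0.0005 0.0001 0.0003]
1.96 [ 1.2 -1.2 -1. ] [0.0005 0.0001 0.0004]
2.15 [0.1 0.1 0.6] [0.0003 0.0001 0.0004]
8.1333
```

View pics/s1c.png

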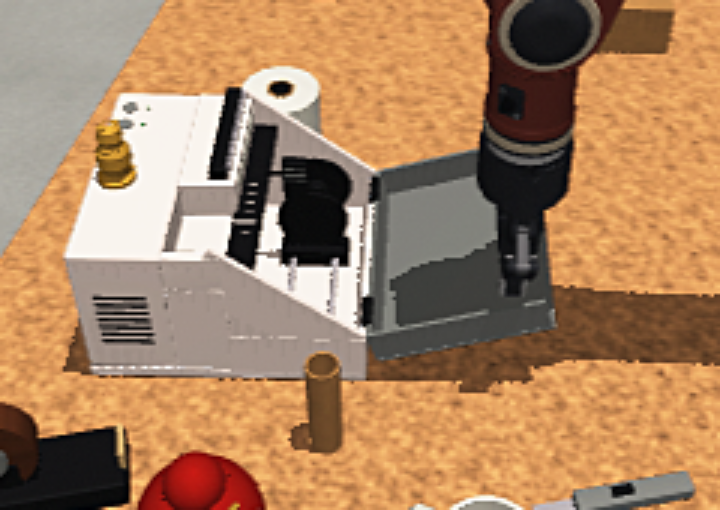

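The side view shows the door lying forward with the fingers inside it (tip near crop pixel (513,290)); the bay, black guide and scale are now exposed. Next: press it onto its stop, then go above the tab and look with the wrist camera.

Run:
```python
from h import *
p=hook(2.15)
for k in range(12):
    p=p-[0,0,.002]; arm.line_to(p,0.05); f=np.array(arm.read_ft_force()); print(k,f.round(1))
    if f[2]>12: break
arm.pause(.2)
arm.line_to(p+[0,0,.09],.2)
arm.movep(tcp(-50,-30,190),Q)
arm.move_gripper(.6)
cv2.imwrite("pics/top2.png",snapshot("top")); 
print(arm.read_tool_pos(),arm.read_eef_rot(),arm.read_time())
w=snapshot("wrist"); cv2.imwrite("pics/w2.png",w)
# projected tab top corners/pointer into wrist
def wp(P):
    ci=camera_info("wrist"); T=np.eye(4); T[:3,:3]=R.from_quat(arm.read_eef_rot()).as_matrix(); T[:3,3]=arm.read_tool_pos()
    X=np.linalg.inv(T@ci["T_tool_cam"])@np.r_[toworld(P,pose)[0],1]; t=np.arctan2(np.hypot(*X[:2]),X[2]); return ci["fx"]*t*X[:2]/np.hypot(*X[:2])+[ci["cx"],ci["cy"]]
for n,P in dict(tabtop=(-50,-30,140),ptr=(-22,-30,121),mark=(-22,32,121)).items(): print(n,wp(P).round(1))
```

```text
0 [ 1.3 -0.9  0.9]
1 [0.4 0.5 0.7]
2 [-0.2  0.   0.2]
3 [-0.5  0.5  1.8]
4 [-3.  -0.8 16.2]
[0.65229787 0.01322248 0.26316053] [-0.05894508  0.70457895  0.0589219   0.70471426] 11.7667
tabtop [315.6 219. ]
ptr [315.8 244.7]
mark [396.1 243.7]
```

View pics/w2.png

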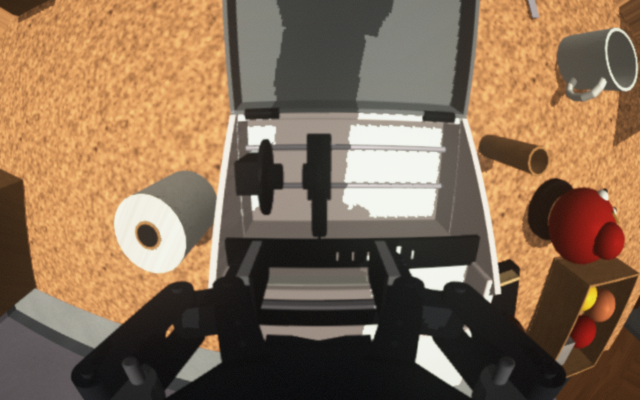

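Run:
```python
import cv2,numpy as np
a=cv2.imread("pics/w2.png")[130:275,220:440]; a=(255*(a/255.)**.45).astype(np.uint8); cv2.imwrite("pics/w2c.png",cv2.resize(a,None,fx=3.6,fy=3.6,interpolation=cv2.INTER_CUBIC))
```

```text
(no output)
```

View pics/w2c.png

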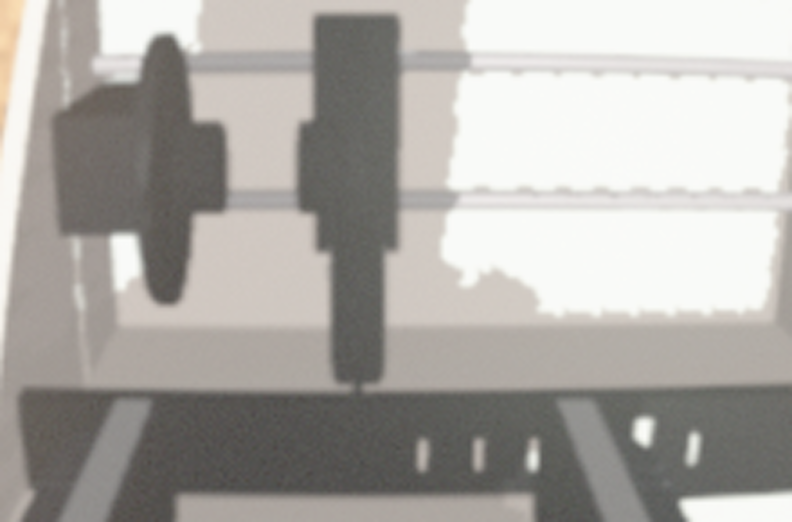

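The wrist crop shows the tab at x≈357 (image 319) with the pointer tip at crop (358,390). The long mark is at crop (643,430), where the 12 mm mark spacing puts 62 mm of travel. The printer lies about 2.5 mm further to +y than my fit.

Run:
```python
from h import *
arm.line_to(tcp(-49,-27.5,190),.1)
arm.line_to(tcp(-49,-27.5,108),.12)
print("down",np.round(arm.read_ft_force(),1))
arm.move_gripper(0,effort=50); print(arm.read_opening(),np.round(arm.read_ft_force(),1))
arm.line_to(tcp(-49,-27.5+61,108),.06)
arm.pause(.3); print(arm.read_opening(),np.round(arm.read_ft_force(),1),arm.read_time(),np.array(arm.read_tool_pos())-tcp(-49,33.5,108))
w=snapshot("wrist"); s=snapshot("side"); t=snapshot("top")
for n,i in zip(("w","s","t"),(w,s,t)): cv2.imwrite(f"pics/{n}3.png",i)
g=lambda a:(255*(a/255.)**.5).astype(np.uint8)
A=cv2.resize(g(w[150:270,220:460]),None,fx=3.3,fy=3.3,interpolation=cv2.INTER_CUBIC)[:390,:790]
B=cv2.resize(s[160:310,180:340],(395,200)); C=cv2.resize(t[90:230,210:330],(395,200))
print(A.shape)
B=cv2.resize(s[160:260,200:360],(320,200),interpolation=cv2.INTER_CUBIC); C=cv2.resize(t[90:230,210:330],(171,200))
o=np.zeros((600,800,3),np.uint8); o[:390,:A.shape[1]]=A; o[395:595,:320]=B; o[395:595,330:501]=C; cv2.imwrite("pics/m3.png",o)
```

```text
down [ 0.2 -0.  -1.2]
0.11001845143836406 [ 0.7 -2.5  2.7]
0.11020314146587112 [ 0.1 -8.3  5.9] 14.8167 [ 0.00077649 -0.00345835  0.00087278]
(390, 790, 3)
```

View pics/m3.png

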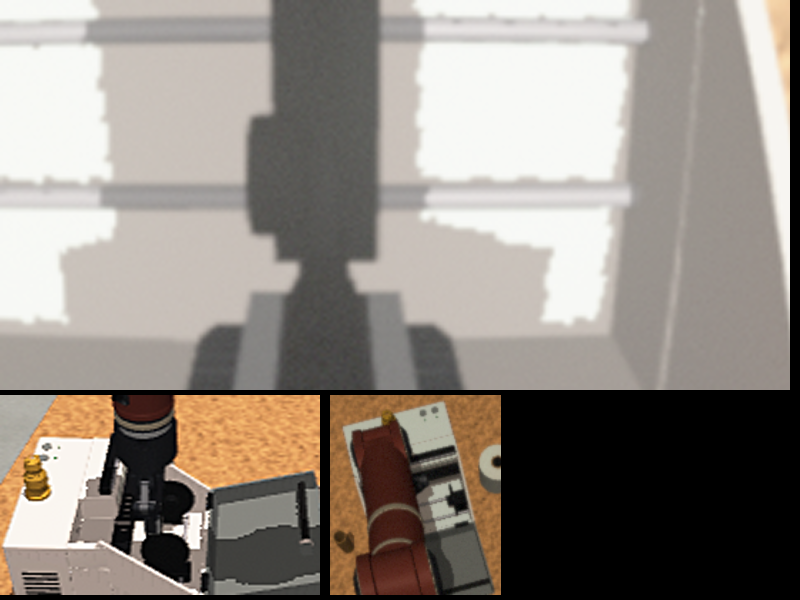

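Run:
```python
from h import *
def py(): return ((R.from_euler('z',-pose[2]).as_matrix()@(np.array(arm.read_tool_pos())-[pose[0],pose[1],0]))*1000)
y=37.5
for k in range(4):
    arm.line_to(tcp(-49,y,108),.05); arm.pause(.4); p=py(); print(p.round(2),y)
    if abs(p[1]-34.85)<.3: break
    y+=34.85-p[1]
F=np.mean([arm.read_ft_force() for _ in range(20)],0); print("force along y",F@[-s,c,0],arm.read_opening(),arm.read_time())
w=snapshot("wrist"); cv2.imwrite("pics/w4.png",w)
def wp(P):
    ci=camera_info("wrist"); T=np.eye(4); T[:3,:3]=R.from_quat(arm.read_eef_rot()).as_matrix(); T[:3,3]=arm.read_tool_pos()
    X=np.linalg.inv(T@ci["T_tool_cam"])@np.r_[toworld(P,pose)[0],1]; t=np.arctan2(np.hypot(*X[:2]),X[2]); return ci["fx"]*t*X[:2]/np.hypot(*X[:2])+[ci["cx"],ci["cy"]]
for d in (-48,-36,-24,-12,0,12): print(d,wp((-21,32+d,121)).round(1))
print(wp((-49,34.85,140)))
a=(255*(w[150:300,200:440]/255.)**.45).astype(np.uint8); cv2.imwrite("pics/w4c.png",cv2.resize(a,None,fx=3.3,fy=3.3,interpolation=cv2.INTER_CUBIC))
```

```text
[-48.8   33.74 181.89] 37.5
[-48.79  34.57 181.91] 38.60893768764997
force along y -8.193072649422499 0.10646777274614962 16.2667
-48 [222.3 306.3]
-36 [243.5 307.7]
-24 [265.5 308.8]
-12 [288.1 309.5]
0 [310.9 309.9]
12 [333.9 309.8]
[315.70747387 285.28972839]
```

View pics/w4c.png

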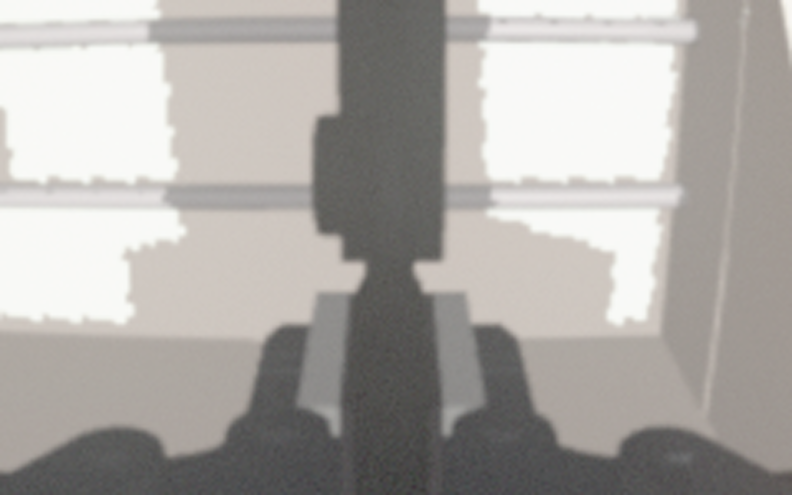

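Run:
```python
from h import *
ci=camera_info("wrist")
def wpt(X): # tool-frame point
    X=np.linalg.inv(ci["T_tool_cam"])@np.r_[X,1]; t=np.arctan2(np.hypot(*X[:2]),X[2]); return ci["fx"]*t*X[:2]/np.hypot(*X[:2])+[ci["cx"],ci["cy"]]
for d in (.03,.041,.06,.073): print(d,wpt([d,0,0]).round(1),wpt([d,.001,0]).round(1))
M=R.from_quat(arm.read_eef_rot()).as_matrix(); p=np.array(arm.read_tool_pos())
P=lambda X:R.from_euler('z',-pose[2]).as_matrix()@(X-[pose[0],pose[1],0])*1000
print("tcp",P(p).round(2),"grasp",P(p+M@[.057,0,0]).round(2)); print((R.from_euler('z',-pose[2]).as_matrix()@M).round(4))
```

```text
0.03 [314.2 301.9] [316.8 301.9]
0.041 [314.4 286.9] [316.8 286.9]
0.06 [314.8 265.3] [316.9 265.3]
0.073 [315. 253.] [316.9 253. ]
tcp [-48.81  34.56 181.9 ] grasp [-48.75  34.23 124.9 ]
[[ 0.0011  0.0025  1.    ]
 [-0.0057  1.     -0.0025]
 [-1.     -0.0057  0.0011]]
```

Run:
```python
from h import *
P=lambda X:R.from_euler('z',-pose[2]).as_matrix()@(X-[pose[0],pose[1],0])*1000
arm.line_to(tcp(-49,36.9,108),.03); arm.pause(.8)
M=R.from_quat(arm.read_eef_rot()).as_matrix(); print("grasp",P(np.array(arm.read_tool_pos())+M@[.057,0,0]).round(2))
F=np.mean([arm.read_ft_force() for _ in range(20)],0); print("Fy",F@[-s,c,0],arm.read_opening(),arm.read_time())
S=snapshot("side"); cv2.imwrite("pics/s5.png",S); cv2.imwrite("pics/s5c.png",cv2.resize(S[160:300,185:385],None,fx=4,fy=4,interpolation=cv2.INTER_CUBIC))
o=np.array([-23.]*1)
for n,X in dict(ptr=(-22,32.3,121),m=(-14,32,121),m12=(-14,20,121),m_12=(-14,44,121)).items(): print(n,((proj("side",toworld(X,pose))[0]-[185,160])*4).round(0))
for l in (109,-109):
  for q in (2.08,2.2): d=D(160,0,q); print(l,q,((proj("side",toworld((d[0],l,d[1]),pose))[0]-[185,160])*4).round(0))
```

```text
grasp [-48.71  32.4  124.9 ]
Fy -8.472711125599783 0.10625760425398974 17.3667
ptr [323. 254.]
m [310. 254.]
m12 [313. 241.]
m_12 [308. 266.]
109 2.08 [705. 350.]
109 2.2 [712. 370.]
-109 2.08 [684. 129.]
-109 2.2 [691. 148.]
```

View pics/s5c.png

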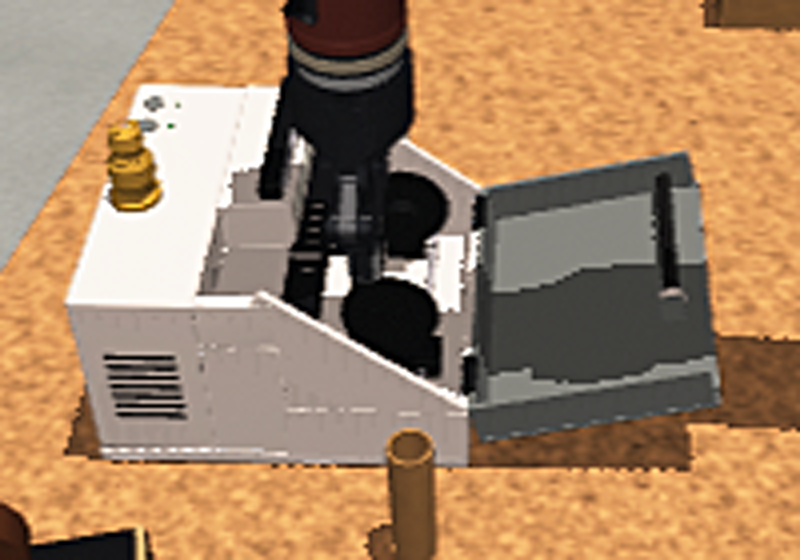

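The side view shows the upper corners of the door's cheeks at crop (712,372) and (690,152). That matches the predictions for 2.2 rad (712,370) and (691,148), so the door is on its stop. The guide is held beside the long mark.

Run:
```python
from station import *
arm.pause(.5); print(arm.read_opening(),arm.read_ft_force(),arm.read_time()); ticket.finish_job()
```

```text
0.10770755831547328 [ 0.73325648 -8.39939853  5.2818269 ] 17.9167
the job is handed in; nothing more can be done
```

The door is fully down and I handed the job in at 17.9 s with the gripper still holding the guide at about the long mark. I could not see the pointer on the mark at the end because the fingers hid it from the cameras.

- **Door:** I hooked its upper edge from the recess side, swung it down and pressed it onto its stop until the wrist felt 16 N. In the last side picture its corners match the predicted fully-down position (2.2 rad) to within about 4 pixels of the 4x enlargement, roughly 1 camera pixel.
- **Guide:** The arm position and the earlier wrist picture put the travel at about 62 mm. I first pulled it about 2 mm too far, then found the wrist camera's aim was about 2 mm off and moved back. I estimate it is within 1 to 1.5 mm of the mark.
- **Spring force:** The last readings were 8.2 to 8.5 N, against 8.2 N expected at the mark. This is only a rough check, because 1 N of noise equals about 12 mm of travel.
- **Other things:** The owl and the cardboard core look undisturbed in the last side picture. I did not check the other items again at the end, but no unexpected contact showed up in the force readings.

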